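# Find the socket that fits the clamp nut

### The job

Of the three validator pole clamps, the one lying on the round work stand still has one hex nut on. Find the one of the three socket keys that fits it snugly (not a larger one that drops over loosely), trying them on the nut as needed and standing any that does not fit back upright in the socket tray. Finish with the right one seated fully home and upright on the nut, still held in the gripper - do not let go - and leave the other things on the desk where they are.

Things in the scene. Friction and masses are not known exactly. Their poses are not given: they have to be found in the camera images.
- stand: Round dark magnetic work stand, 140 mm across, 12 mm high, a small knob at its rim; fixed. Origin: centre of its underside. The grey clamp held on its middle is the job: a half shell 118 x 38 mm, flanges 8 mm thick, arch 24 mm high in the middle, the nut on one flange 40 mm from the middle, only a bare stud and washer on the other.
- queue: Grey foam-lined tray, 272 x 138 x 24 mm, fixed; the two clamps waiting for later lie in it. Origin: centre of its underside.
- nut_a: The hex nut of one of the three clamps. Origin: centre of its underside on the washer, 22 mm above the desk; z up, two flats face own +-y. The nuts are 13, 16 and 19 mm across flats and 6.8, 8.4, 10.8 mm high, the stud standing 3 mm above the nut; which is which is not told: see or try. Fixed to its clamp, which cannot move.
- nut_b: The hex nut of one of the three clamps. Origin: centre of its underside on the washer, 22 mm above the desk; z up, two flats face own +-y. The nuts are 13, 16 and 19 mm across flats and 6.8, 8.4, 10.8 mm high, the stud standing 3 mm above the nut; which is which is not told: see or try. Fixed to its clamp, which cannot move.
- nut_c: The hex nut of one of the three clamps. Origin: centre of its underside on the washer, 22 mm above the desk; z up, two flats face own +-y. The nuts are 13, 16 and 19 mm across flats and 6.8, 8.4, 10.8 mm high, the stud standing 3 mm above the nut; which is which is not told: see or try. Fixed to its clamp, which cannot move.
- socket_tray: Flat steel socket tray, 110 mm (own x) by 260 mm (own y), fixed; floor 3 mm thick, rim 10 mm high. Origin: centre of its underside, on the desk. The three socket keys stand in a row along its y, about 80 mm apart, in any order.
- socket_small_grip (a point): Centre of the thumb grip of the small socket key (loose, 68 mm tall, about 90 g, stands mouth down). The grip is a flat steel bar 34 mm long (own x), 12 thick (own y), 22 tall, its centre 57 mm above the mouth. Below it: a round adapter 18 mm across, 14 long, then a round steel socket 20 mm across, 32 tall. z points up, away from the mouth.
- socket_small_mouth (a point): Centre of the mouth (lower rim) of the small socket key; axes as its grip. The mouth is a hex hole 14.2 mm across flats, 20 mm deep; two of its flats are parallel to the thumb grip (face own +-y). It fits one nut size with about 1 mm of play, stops on top of a larger nut, drops loosely over a smaller one.
- socket_medium_grip (a point): Centre of the thumb grip of the medium socket key (loose, 68 mm tall, about 120 g, stands mouth down). The grip is a flat steel bar 34 mm long (own x), 12 thick (own y), 22 tall, its centre 57 mm above the mouth. Below it: a round adapter 18 mm across, 14 long, then a round steel socket 24 mm across, 32 tall. z points up, away from the mouth.
- socket_medium_mouth (a point): Centre of the mouth (lower rim) of the medium socket key; axes as its grip. The mouth is a hex hole 17.2 mm across flats, 20 mm deep; two of its flats are parallel to the thumb grip (face own +-y). It fits one nut size with about 1 mm of play, stops on top of a larger nut, drops loosely over a smaller one.
- socket_large_grip (a point): Centre of the thumb grip of the large socket key (loose, 68 mm tall, about 160 g, stands mouth down). The grip is a flat steel bar 34 mm long (own x), 12 thick (own y), 22 tall, its centre 57 mm above the mouth. Below it: a round adapter 18 mm across, 14 long, then a round steel socket 28 mm across, 32 tall. z points up, away from the mouth.
- socket_large_mouth (a point): Centre of the mouth (lower rim) of the large socket key; axes as its grip. The mouth is a hex hole 20.2 mm across flats, 20 mm deep; two of its flats are parallel to the thumb grip (face own +-y). It fits one nut size with about 1 mm of play, stops on top of a larger nut, drops loosely over a smaller one.
- bezel: bystander: yellow plastic validator bezel, a flat frame 160 x 110 x 14 mm lying on the desk; origin: centre of its underside
- plunger: bystander: stainless spring plunger standing on its 22 mm knob, 51 mm tall; origin: centre of its underside
- push_button: bystander: round red push button on a black body 28 mm wide, 49 mm tall, standing; origin: centre of its underside
- tin: bystander: dented aluminium parts tin, open, 80 x 110 x 32 mm; origin: centre of its underside
- screwdriver: bystander: screwdriver with black handle, 170 mm long, lying; origin: on the desk under its middle
- jar: bystander: pale jar with black lid, 48 mm across, 62 mm tall; origin: centre of its underside
Mind the look-alikes: they are no part of the job. What is shaped like the part that bears socket_medium_grip but orange is not meant.

How it is judged:
At the end, for the whole second after the job is handed in: The key matching the nut on the stand (small 13, medium 16, large 19 mm) is gripped by the fingers on that nut: mouth within 2.5 mm of the washer and 3 mm of the axis, tilt under 0.07 rad, at rest. The other two stand upright (0.12 rad) in the tray, at rest, not touched by the fingers (((horizontal distance between nut_c and stand below 0.06 m and horizontal distance between socket_small_mouth and nut_c below 0.003 m and z of socket_small_mouth in the frame of nut_c between -0.003 and 0.0025 m and angle between socket_small_mouth's own z axis and vertical below 0.07 rad and contact force between the fingers and socket_small above 1.5 N and linear speed of each of socket_small, socket_medium, socket_large below 0.02 m/s and angle between each of socket_medium_mouth, socket_large_mouth's own z axis and vertical below 0.12 rad and z of each of socket_medium_mouth, socket_large_mouth in the frame of socket_tray below 0.01 m and x of socket_medium_mouth in the frame of socket_tray between -0.052 and 0.052 m and y of socket_medium_mouth in the frame of socket_tray between -0.127 and 0.127 m and not (contact force between the fingers and socket_medium above 0.2 N) and x of socket_large_mouth in the frame of socket_tray between -0.052 and 0.052 m and y of socket_large_mouth in the frame of socket_tray between -0.127 and 0.127 m and not (contact force between the fingers and socket_large above 0.2 N)) or (horizontal distance between nut_a and stand below 0.06 m and horizontal distance between socket_medium_mouth and nut_a below 0.003 m and z of socket_medium_mouth in the frame of nut_a between -0.003 and 0.0025 m and angle between socket_medium_mouth's own z axis and vertical below 0.07 rad and contact force between the fingers and socket_medium above 1.5 N and linear speed of each of socket_medium, socket_small, socket_large below 0.02 m/s and angle between each of socket_small_mouth, socket_large_mouth's own z axis and vertical below 0.12 rad and z of each of socket_small_mouth, socket_large_mouth in the frame of socket_tray below 0.01 m and x of socket_small_mouth in the frame of socket_tray between -0.052 and 0.052 m and y of socket_small_mouth in the frame of socket_tray between -0.127 and 0.127 m and not (contact force between the fingers and socket_small above 0.2 N) and x of socket_large_mouth in the frame of socket_tray between -0.052 and 0.052 m and y of socket_large_mouth in the frame of socket_tray between -0.127 and 0.127 m and not (contact force between the fingers and socket_large above 0.2 N)) or (horizontal distance between nut_b and stand below 0.06 m and horizontal distance between socket_large_mouth and nut_b below 0.003 m and z of socket_large_mouth in the frame of nut_b between -0.003 and 0.0025 m and angle between socket_large_mouth's own z axis and vertical below 0.07 rad and contact force between the fingers and socket_large above 1.5 N and linear speed of each of socket_large, socket_small, socket_medium below 0.02 m/s and angle between each of socket_small_mouth, socket_medium_mouth's own z axis and vertical below 0.12 rad and z of each of socket_small_mouth, socket_medium_mouth in the frame of socket_tray below 0.01 m and x of socket_small_mouth in the frame of socket_tray between -0.052 and 0.052 m and y of socket_small_mouth in the frame of socket_tray between -0.127 and 0.127 m and not (contact force between the fingers and socket_small above 0.2 N) and x of socket_medium_mouth in the frame of socket_tray between -0.052 and 0.052 m and y of socket_medium_mouth in the frame of socket_tray between -0.127 and 0.127 m and not (contact force between the fingers and socket_medium above 0.2 N)))); the arm keeps its last pose, push and grip.
It fails at once if a bystander (bezel, plunger, push button, tin, screwdriver or jar) is shifted more than 20 mm (distance of any of bezel, plunger, push_button, tin, screwdriver, jar from where it was at the start of the episode above 0.02 m).
It also fails if it takes over 72 s, if anything falls off the work surface, if the arm or the gripper's body presses on something with over 40 N, if the wrist force passes 120 N, or if a joint passes its speed limit or range.

### The arm

A 7-joint arm with a two-finger parallel gripper is mounted at the origin on the work surface. World frame = base frame: x ahead of the robot, y to its left, z up, the work surface at z = 0. Lengths are in m, angles in rad, forces in N, time in s.
With the tool pointing down it reaches from about 0.425 to 0.925 m from the base axis. Payload 6.8 kg.
Tool frame: the origin (TCP) lies at the centre of the arm's flange, where the gripper is bolted on; the fingertips stand 173 mm ahead of it and the grasp point (between the pads) lies 155 mm ahead of it (r.hold_point_z is the distance from the TCP to the grasp point, in m); z points along the fingers, x is the direction in which the jaws open and shut, and the axes are right-handed (so a half turn about z gives the same grasp; the last joint's range is limited). The gripper opens to 85 mm and grips with 20 to 120 N. Pads are 22 mm wide; open, the fingers measure 114 mm over their backs; the gripper's body (76 mm by 85 mm) begins 54 mm behind the grasp point. The pads swing forward as they close: fully open they stand 13 mm farther back than shut.
Start: joints at [-1.338, 0.477, 0.022, 1.555, -0.011, 1.109, -0.083], TCP at [0.226, 0.636, 0.405] pointing down, gripper open.
Joint ranges: [-2.96, 2.96], [-0.34, 2.1], [-1.41, 1.46], [0.24, 2.44], [-1.37, 4.51], [0.17, 1.92], [-2.96, 2.96]. Speed limits (rad/s): [2.39, 2.39, 3.14, 3.14, 3.14, 3.14, 3.14].

### API

Orientations are given as a rotation vector (axis times angle).
In Python, from bench import r gives the robot as it stands.
- The arm moves only by the tool apply_moves, never from a script. Its arguments are lists of equal length, an entry for each row: "dp": the shift along the tool's x, y, z scaled (see below), a list of three; "twist": the turn, a rotation vector about the tool's x, y, z scaled (see below), a list of three; "jaw": the closure in counts, from 0 (fully open) to 255 (shut). In form: {"dp": [[x, y, z], ...], "twist": [[rx, ry, rz], ...], "jaw": [jaw, ...]}. A call has 1 to 20 rows; each row shifts and turns the pose as measured when the row begins, along the tool's axes as they then stand; what a row does not reach is not made up. The controller multiplies each number of a shift by 12 cm and each number of a turn by 120 degrees. A row lasts 1/10 s, in which the tool goes at most 50 mm and 8.59 degrees, less where a joint would pass 70% of its speed; a pose out of reach is approached as far as the arm can. A call with a number of a shift or a turn outside -1 to 1 is refused whole. A call with a gripper value outside its range is refused whole. The fingers move at their own pace and stop on an object; "grip_force" is the grip in N (left out, the last holds). Time passes only in rows, so rows that do not move let the fingers close. It gives the time, the measured TCP pose, the force and the opening at its end, in the units of the state.
- r.get_obs(): the state, without advancing time (a new reading comes with each control period).
- r.grab_frame(name): name is "scene" or "side" or "wrist"; returns a dict with "color" (384x512x3 uint8, red, green, blue), "z_map" (384x512 float32, m along the optical axis (not along the pixel's ray), 0 where there is no reading), "intrinsics" (3x3 intrinsics, pixels), "dist_coeffs" ([k1, k2, p1, p2, k3] as OpenCV has them; the pictures are not rectified), "R" (3x3) and "t" (3): a world point X has camera coordinates R X + t; the wrist camera has in their place "hand_eye" (4x4, takes a point from camera to tool coordinates, whose origin is the TCP and whose axes are the tool frame's). Camera axes: x right, y down, z forward; pixel columns grow to the right and rows downward; lengths in m; the calibration is good to about 2 mm. A picture is of the moment at which its call begins: read the wrist's pose just before it.
- r.hand_in(): hands the job in, once; it reports no verdict.
The state is a dict: "clock": time; "joints": joint angles; "qvel": joint speeds; "tau": joint torques, N m; "tcp_pos": TCP position; "orientation": TCP orientation; "contact_force": force on the tool from outside, world axes, zero at the start; "moment": the same for the moment, N m; "grip_width": finger opening in m.
Only numpy, scipy, OpenCV 4.12 (cv2) and the standard library are available. Lean on these libraries where they do the work, as an engineer would, in place of code of your own. Each camera call takes 0.05 s, during which the arm holds its last target.

## Working session

There is one attempt and no reset: what is moved stays moved. The work goes in short steps, Python scripts to look and compute and a tool call to move; the robot and the scene stay as the last step left them, time stands still between calls to the robot, and variables do not carry over. Pictures are saved under pics/ and viewed, and the job is handed in when it is done.

Besides the shell and the picture viewer there is one more tool, called after "Call:" as name(argument=value, ...) on one line, values as JSON. apply_moves: Moves the arm, as the interface text tells. Shifts and turns lie within -1 to 1; 1 stands for 12 cm of shift or 120 degrees of turn. Its arguments: {"type":"object","properties":{"dp":{"type":"array"},"twist":{"type":"array"},"jaw":{"type":"array"},"grip_force":{"type":"number"}},"required":["dp","twist","jaw"]}

```bash
ls; mkdir -p pics; python3 - <<'E'
from bench import r
import cv2,pickle
print(r.get_obs())
for n in("scene","side","wrist"):
    f=r.grab_frame(n); pickle.dump(f,open(f"{n}0.pkl","wb"))
    cv2.imwrite(f"pics/{n}0.png",f["color"][:,:,::-1])
    print(n,f["intrinsics"].tolist(),f["dist_coeffs"],f.get("R"),f.get("t"),f.get("hand_eye"),(f["z_map"]>0).mean())
E
```

```text
pics
{'clock': 0.0, 'joints': array([-1.33809569,  0.47778195,  0.02235655,  1.55645997, -0.01149244,
        1.10929573, -0.08306871]), 'qvel': array([ 0.00026065, -0.00046824,  0.00059044,  0.00014756, -0.00155922,
       -0.00049151, -0.00036412]), 'tau': array([-2.31965705e-04, -5.96436489e+01,  1.60788082e+00, -2.81206888e+01,
        1.25232182e-02,  8.86150432e-03,  2.04654657e-05]), 'tcp_pos': array([0.22552138, 0.63591394, 0.40373433]), 'orientation': array([ 2.56498279e+00,  1.81194266e+00, -2.18685502e-03]), 'contact_force': array([ 0.17676424,  0.38481457, -0.06824868]), 'moment': array([ 0.02471046, -0.01173087, -0.01714287]), 'grip_width': 0.08516083040065468}
scene [[352.5106835986802, 0.0, 251.84853170306732], [0.0, 352.5106835986802, 200.0688570633602], [0.0, 0.0, 1.0]] [-0.03229503  0.          0.          0.          0.        ] [[ 0.29118619  0.95655471 -0.01461791]
 [ 0.63935944 -0.20594931 -0.74081333]
 [-0.71163903  0.20636851 -0.67155188]] [-0.21322876 -0.277251    1.34647634] None 0.9958902994791666
side [[368.40105574108185, 0.0, 257.15572856448136], [0.0, 368.40105574108185, 191.88641508729384], [0.0, 0.0, 1.0]] [-0.10000691  0.          0.          0.          0.        ] [[ 0.95368973 -0.3007167  -0.00673618]
 [-0.19612768 -0.60470584 -0.77192279]
 [ 0.22805666  0.73749598 -0.63568061]] [-0.52562733  0.20856516  0.95358345] None 0.9957377115885416
wrist [[335.9461319768424, 0.0, 254.9677033255597], [0.0, 335.9461319768424, 189.2614264976178], [0.0, 0.0, 1.0]] [0.01761389 0.         0.         0.         0.        ] None None [[ 9.99998846e-01 -1.49466104e-03  2.72275140e-04 -9.62112304e-04]
 [ 1.35583958e-03  9.58843326e-01  2.83932452e-01 -7.18570994e-02]
 [-6.85451974e-04 -2.83931755e-01  9.58844246e-01  3.08942816e-02]
 [ 0.00000000e+00  0.00000000e+00  0.00000000e+00  1.00000000e+00]] 0.99609375
```

View pics/scene0.png

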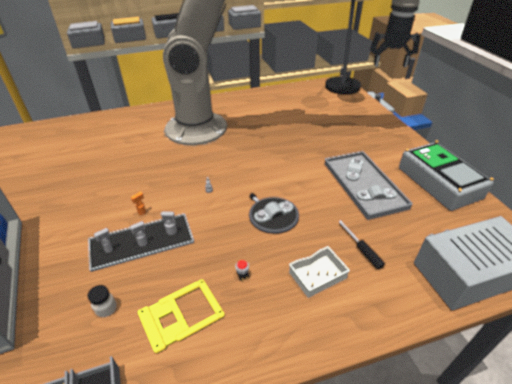

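View pics/side0.png

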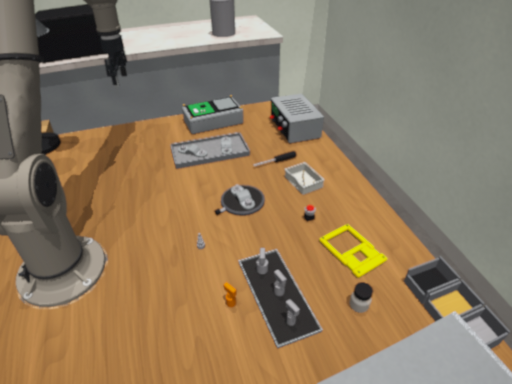

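View pics/wrist0.png

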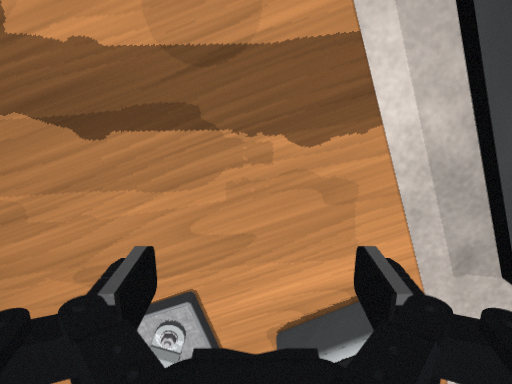

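The scene shows the tray with three grey keys at about (103,238), (140,235) and (170,222). The orange look-alike is at (138,203), the stand at (274,213), the queue at (367,185) and the arm at the upper right. Next I'll enlarge the crops and get coordinates.

```bash
cat > h.py <<'E'
import numpy as np,cv2,pickle
from scipy.spatial.transform import Rotation as Ro
def ray(f,uv):
    n=cv2.undistortPoints(np.array(uv,float).reshape(-1,1,2),f["intrinsics"],np.array(f["dist_coeffs"],float)).reshape(-1,2)
    return np.c_[n,np.ones(len(n))]
def RT(f,obs=None):
    # camera->world: X = A c + b
    if "R" in f and f.get("hand_eye") is None: return f["R"].T, -f["R"].T@f["t"]
    T=np.eye(4);T[:3,:3]=Ro.from_rotvec(obs["orientation"]).as_matrix();T[:3,3]=obs["tcp_pos"]
    M=T@f["hand_eye"];return M[:3,:3],M[:3,3]
def onz(f,uv,z,obs=None):
    A,b=RT(f,obs);d=ray(f,uv)@A.T
    return b+d*((z-b[2])/d[:,2])[:,None]
def cloud(f,obs=None):
    A,b=RT(f,obs);h,w=f["z_map"].shape
    uv=np.stack(np.meshgrid(np.arange(w),np.arange(h)),-1).reshape(-1,2)
    return ((ray(f,uv)*f["z_map"].reshape(-1,1))@A.T+b).reshape(h,w,3)
def proj(f,X,obs=None):
    A,b=RT(f,obs);c=(np.atleast_2d(X)-b)@A
    p,_=cv2.projectPoints(c,np.zeros(3),np.zeros(3),f["intrinsics"],np.array(f["dist_coeffs"],float));return p.reshape(-1,2)
E
python3 - <<'E'
from h import *
for n in("scene","side"):
    f=pickle.load(open(n+"0.pkl","rb"));P=cloud(f)
    pts={"scene":[(103,230),(139,228),(169,215),(140,253),(284,206),(262,214),(274,216),(355,160),(378,190),(138,203),(208,185),(242,268),(102,305),(180,315),(318,272)],
     "side":[(262,252),(279,275),(292,305),(278,297),(245,190),(240,200),(190,155),(228,145),(230,293)]}[n]
    for p in pts: print(n,p,P[p[1],p[0]].round(3))
    im=f["color"][:,:,::-1]
    a,b=((80,190,130,85),(240,180,130,85)) if n=="scene" else ((215,235,130,110),(200,170,90,60))
    for k,(x,y,w,h) in enumerate((a,b)):
        cv2.imwrite(f"pics/{n}_c{k}.png",cv2.resize(im[y:y+h,x:x+w],None,fx=5,fy=5,interpolation=cv2.INTER_CUBIC))
E
```

```text
scene (103, 230) [ 0.528 -0.318  0.071]
scene (139, 228) [ 0.539 -0.233  0.062]
scene (169, 215) [ 0.522 -0.156  0.068]
scene (140, 253) [ 0.566 -0.246  0.002]
scene (284, 206) [0.533 0.155 0.02 ]
scene (262, 214) [0.555 0.083 0.031]
scene (274, 216) [0.553 0.119 0.011]
scene (355, 160) [0.406 0.448 0.026]
scene (378, 190) [0.567 0.43  0.034]
scene (138, 203) [ 0.42  -0.233  0.042]
scene (208, 185) [ 0.381 -0.03   0.023]
scene (242, 268) [ 0.719 -0.019  0.043]
scene (102, 305) [ 0.722 -0.327  0.04 ]
scene (180, 315) [ 0.776 -0.174  0.013]
scene (318, 272) [0.762 0.154 0.013]
side (262, 252) [ 0.514 -0.159  0.072]
side (279, 275) [ 0.53  -0.237  0.07 ]
side (292, 305) [ 0.529 -0.323  0.071]
side (278, 297) [ 0.524 -0.253  0.006]
side (245, 190) [0.552 0.13  0.036]
side (240, 200) [0.527 0.098 0.027]
side (190, 155) [0.424 0.421 0.009]
side (228, 145) [0.568 0.415 0.028]
side (230, 293) [ 0.41  -0.242  0.057]
```

View pics/scene_c0.png

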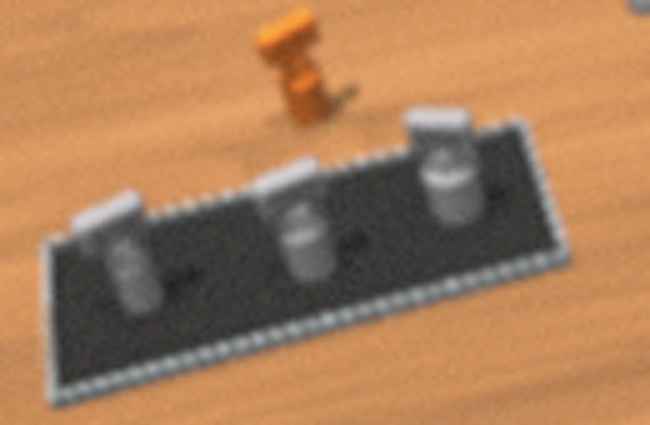

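View pics/scene_c1.png

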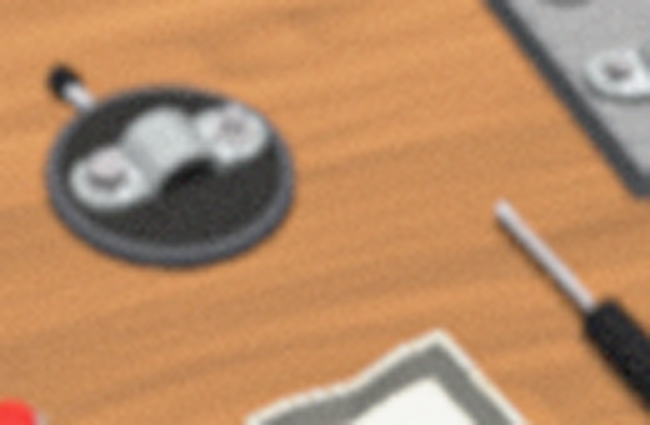

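View pics/side_c0.png

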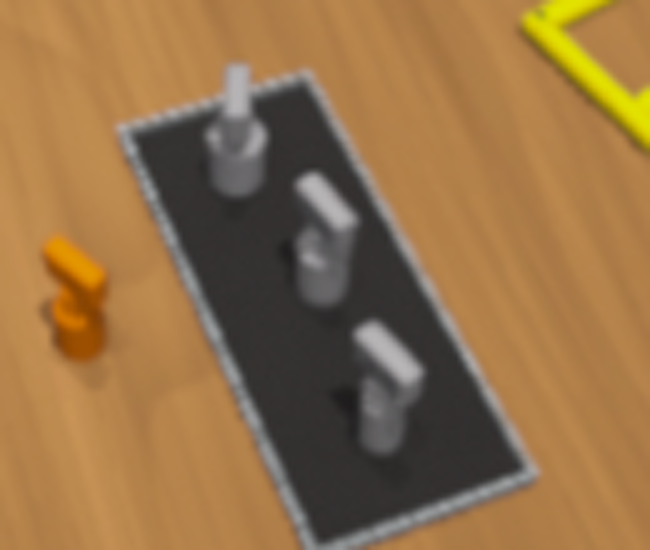

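View pics/side_c1.png

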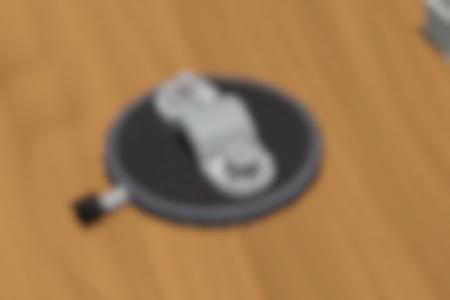

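```bash
python3 - <<'E'
from h import *
Q=[]
for n in("scene","side"):
    f=pickle.load(open(n+"0.pkl","rb"));P=cloud(f).reshape(-1,3)
    for c in((.52,-.157),(.533,-.236),(.53,-.32)):
        m=(np.hypot(P[:,0]-c[0],P[:,1]-c[1])<.035)&(P[:,2]>.063)&(P[:,2]<.08)
        q=P[m,:2].astype(np.float32);r=cv2.minAreaRect(q);u,s,v=np.linalg.svd(q-q.mean(0))
        print(n,c,m.sum(),np.round(r[0],3),np.round(r[1],3),r[2],"ang",np.degrees(np.arctan2(v[0,1],v[0,0])))
    # stand: dark disc
    A=onz(f,[(x,y) for x,y in ({"scene":[(261,215),(287,206)],"side":[(248,202),(237,188)]}[n])],.03);print(A.round(3))
E
```

```text
scene (0.52, -0.157) 59 [ 0.515 -0.16 ] [0.03  0.012] 70.25090026855469 ang -108.46292
scene (0.533, -0.236) 73 [ 0.533 -0.237] [0.013 0.033] 20.51926040649414 ang 102.641426
scene (0.53, -0.32) 76 [ 0.531 -0.323] [0.013 0.034] 23.33677864074707 ang 110.684975
[[0.557 0.08  0.03 ]
 [0.545 0.159 0.03 ]]
side (0.52, -0.157) 59 [ 0.513 -0.162] [0.031 0.01 ] 72.16278839111328 ang -108.58045
side (0.533, -0.236) 72 [ 0.532 -0.238] [0.011 0.032] 15.037491798400879 ang -75.06622
side (0.53, -0.32) 97 [ 0.529 -0.324] [0.012 0.035] 21.28383445739746 ang -69.326866
[[0.547 0.078 0.03 ]
 [0.533 0.154 0.03 ]]
```

Call:
apply_moves(dp=[[-0.35, 0.2, 0], [-0.35, 0.2, 0], [-0.35, 0.2, 0], [-0.35, 0.2, 0], [-0.35, 0.2, 0], [-0.35, 0.2, 0], [-0.35, 0.2, 0], [-0.35, 0.2, 0]], twist=[[0, 0, 0], [0, 0, 0], [0, 0, 0], [0, 0, 0], [0, 0, 0], [0, 0, 0], [0, 0, 0], [0, 0, 0]], jaw=[0, 0, 0, 0, 0, 0, 0, 0])

```text
clock: 0.95
tcp_pos: [0.2934, 0.2484, 0.4]
orientation: [-2.557, -1.825, 0.006]
contact_force: [1.3, 0.3, 0.2]
grip_width: 0.0855
```

Call:
apply_moves(dp=[[0, 0, 0], [0, 0, 0], [0, 0, 0], [0, 0, 0], [0, 0, 0], [0, 0, 0], [0, 0, 0], [0, 0, 0], [0.2625, 0.1875, 0.15], [0.2625, 0.1875, 0.15], [0.2625, 0.1875, 0.15], [0.2625, 0.1875, 0.15], [0.2625, 0.1875, 0.15], [0.2625, 0.1875, 0.15], [0.2625, 0.1875, 0.15], [0.2625, 0.1875, 0.15]], twist=[[0, 0, 0.0715], [0, 0, 0.0715], [0, 0, 0.0715], [0, 0, 0.0715], [0, 0, 0.0715], [0, 0, 0.0715], [0, 0, 0.0715], [0, 0, 0.0715], [0, 0, 0], [0, 0, 0], [0, 0, 0], [0, 0, 0], [0, 0, 0], [0, 0, 0], [0, 0, 0], [0, 0, 0]], jaw=[0, 0, 0, 0, 0, 0, 0, 0, 0, 0, 0, 0, 0, 0, 0, 0])

```text
clock: 2.55
tcp_pos: [0.5576, 0.0656, 0.2514]
orientation: [-3.137, -0.063, -0.0]
contact_force: [-0.5, 0.7, -0.2]
grip_width: 0.0855
```

```bash
cat > look.py <<'E'
import sys
from h import *
from bench import r
n,cam=sys.argv[1],sys.argv[2]
o=r.get_obs();f=r.grab_frame(cam);pickle.dump((f,o),open(n+".pkl","wb"))
cv2.imwrite(f"pics/{n}.png",f["color"][:,:,::-1])
R=Ro.from_rotvec(o["orientation"]).as_matrix()
print(o["clock"],o["tcp_pos"].round(4),"yaw",np.degrees(np.arctan2(R[1,0],R[0,0])).round(2),"z",R[:,2].round(4),"F",o["contact_force"].round(1),"w",o["grip_width"].round(4))
E
python3 look.py w1 wrist
```

```text
Traceback (most recent call last):
  File "look.py", line 8, in <module>
    print(o["clock"],o["tcp_pos"].round(4),"yaw",np.degrees(np.arctan2(R[1,0],R[0,0])).round(2),"z",R[:,2].round(4),"F",o["contact_force"].round(1),"w",o["grip_width"].round(4))
                                                                                                                                                        ^^^^^^^^^^^^^^^^^^^^^
AttributeError: 'float' object has no attribute 'round'
```

View pics/w1.png

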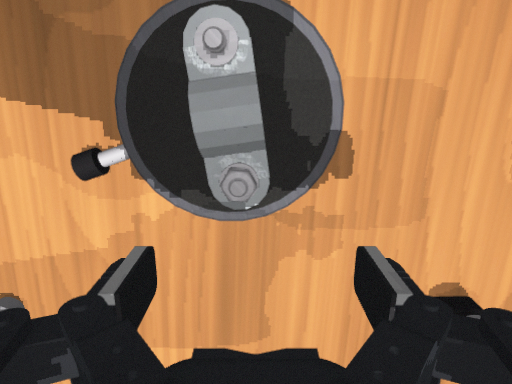

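The nut is on the near flange at pixel (238,184). The bare stud with its washer is at (214,39). Next I'll enlarge the nut and measure it.

```bash
sed -i 's/o\["grip_width"\].round(4)/round(float(o["grip_width"]),4)/' look.py; python3 - <<'E'
from h import *
f,o=pickle.load(open("w1.pkl","rb"))
im=f["color"][154:214,208:268,::-1]
cv2.imwrite("pics/w1n.png",cv2.resize(im,None,fx=9,fy=9,interpolation=cv2.INTER_CUBIC))
P=cloud(f,o)
print((P[172:198:2,226:252:2,2]*1000).round(0).astype(int))
print(onz(f,[(238,184)],.031,o), "m/px",np.diff(onz(f,[(238,184),(239,184)],.031,o),axis=0))
E
```

```text
[[ 21  31  32  31  33  33  32  33  32  32  32  31  23]
 [ 31  32  33  33  34  32  33  32  34  33  32  32  27]
 [ 31  33  33  32  33  32  33  31  33  33  32  32  30]
 [ 33  33  32  33  33  33  33  34  32  32  32  33  31]
 [ 33  32  34  33  34  35  36  35  34  35  32  32  33]
 [ 34  33  34  36  36  35  36  36  35  33  33  33  33]
 [ 33  32  35  35  36  36  36  37  36  35  34  33  33]
 [ 33  34  35  35  36  36  34  36  35  35  35  33  32]
 [ 33  33  37  37  36  36  36  35  37  35  34  33  32]
 [ 33  33  35  35  36  36  36  35  37  36  34  33  33]
 [ 32  32  36  34  36  35  35  35  36  35  33  33  32]
 [ 33  32  34  36  35  36  36  36  35  34  32  33  33]
 [221  32  33  33  32 221  35  34  33  33  33  33  31]]
[[0.54691023 0.08438316 0.031     ]] m/px [[5.8520733e-04 2.2567619e-05 0.0000000e+00]]
```

View pics/w1n.png

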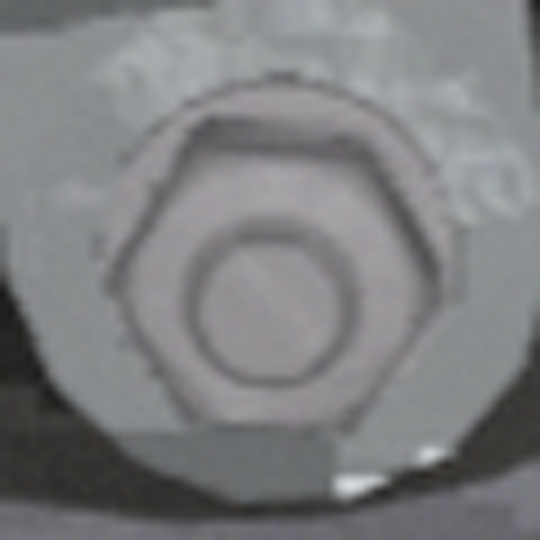

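By height, the nut top is about 32.8 mm (10.8 mm tall), and by width it is about 18–19 mm across flats, so it's the 19 mm nut and needs the large key. In the scene view the large key is the right-hand one at (170,222), with the widest socket; the medium is at (140,235) and the small at (103,238). The orange one at (138,203) stands off the tray and isn't meant. I'll confirm the large key from above.

Call:
apply_moves(dp=[[0, 0, -0.4], [0, 0, 0], [0, 0, 0], [0, 0, 0], [0.036, 0.332, 0], [0.036, 0.332, 0], [0.036, 0.332, 0], [0.036, 0.332, 0], [0.036, 0.332, 0], [0.036, 0.332, 0], [0.036, 0.332, 0], [0, 0, 0]], twist=[[0, 0, 0], [0, 0, 0.058], [0, 0, 0.058], [0, 0, 0.058], [0, 0, 0], [0, 0, 0], [0, 0, 0], [0, 0, 0], [0, 0, 0], [0, 0, 0], [0, 0, 0], [0, 0, 0]], jaw=[0, 0, 0, 0, 0, 0, 0, 0, 0, 0, 0, 0])

```text
clock: 3.8
tcp_pos: [0.4947, -0.2213, 0.2959]
orientation: [3.091, -0.536, -0.002]
contact_force: [0.1, -0.3, -1.2]
grip_width: 0.0854
```

```bash
python3 look.py w2 wrist
```

```text
3.8 [ 0.4947 -0.2213  0.2959] yaw -19.69 z [-0.0018 -0.0043 -1.    ] F [ 0.1 -0.3 -1.2] w 0.0854
```

View pics/w2.png

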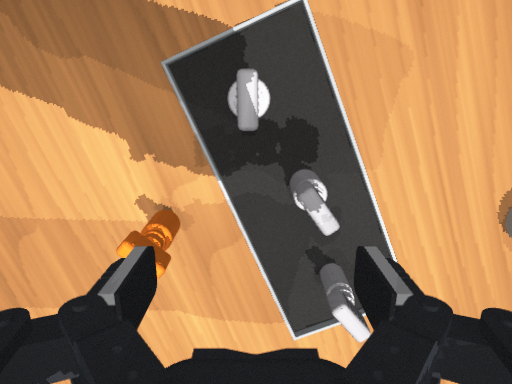

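```bash
python3 - <<'E'
from h import *
f,o=pickle.load(open("w2.pkl","rb"));P=cloud(f,o)
for n,(x,y,w,h) in {"L":(215,55,70,90),"M":(280,160,75,85)}.items():
    q=P[y:y+h,x:x+w].reshape(-1,3);t=q[(q[:,2]>.066)&(q[:,2]<.085)]
    r=cv2.minAreaRect(t[:,:2].astype(np.float32));uu,s,v=np.linalg.svd(t[:,:2]-t[:,:2].mean(0),full_matrices=False)
    print(n,len(t),"z",np.median(t[:,2]),np.round(r[0],4),np.round(r[1],4),r[2],"mean",t[:,:2].mean(0),np.degrees(np.arctan2(v[0,1],v[0,0]))%180)
    c=q[(q[:,2]>.028)&(q[:,2]<.042)]; cc,rad=cv2.minEnclosingCircle(c[:,:2].astype(np.float32));print(" socket",np.round(cc,4),"dia",2*rad)
cv2.imwrite("pics/w2c.png",cv2.resize(f["color"][50:260,200:370,::-1],None,fx=2.8,fy=2.8,interpolation=cv2.INTER_CUBIC))
f,o=pickle.load(open("w1.pkl","rb"))
c=np.array([(208+118/9,154+285/9),(208+440/9,154+300/9),(208+190/9,154+150/9),(208+370/9,154+155/9),(208+190/9,154+425/9),(208+348/9,154+425/9)])
X=onz(f,c,.0328,o)[:,:2];print(X.round(4),X.mean(0))
for i,j in((0,1),(2,3),(4,5)):d=X[j]-X[i];print(np.hypot(*d),np.degrees(np.arctan2(d[1],d[0])))
print("stud",onz(f,[(208+275/9,154+312/9)],.0358,o))
E
```

```text
L 1316 z 0.07059068145970694 [ 0.5123 -0.1588] [0.034  0.0126] 71.72123718261719 mean [ 0.51267393 -0.15845436] 70.82026855769263
 socket [ 0.5123 -0.1592] dia 0.028055984526872635
M 1031 z 0.07046409677457846 [ 0.5312 -0.2365] [0.013  0.0339] 16.10161781311035 mean [ 0.53120082 -0.23542212] 106.74758419030229
 socket [ 0.5315 -0.2368] dia 0.024929026141762733
[[0.5372 0.0835]
 [0.558  0.0833]
 [0.5417 0.0926]
 [0.5532 0.0927]
 [0.542  0.0742]
 [0.5523 0.0746]] [0.54740761 0.08347641]
0.020809418677360532 -0.5658801963170855
0.011472102370332506 0.5808994011414965
0.010337091308094161 2.2019376755285043
stud [[0.54749499 0.08294907 0.0358    ]]
```

View pics/w2c.png

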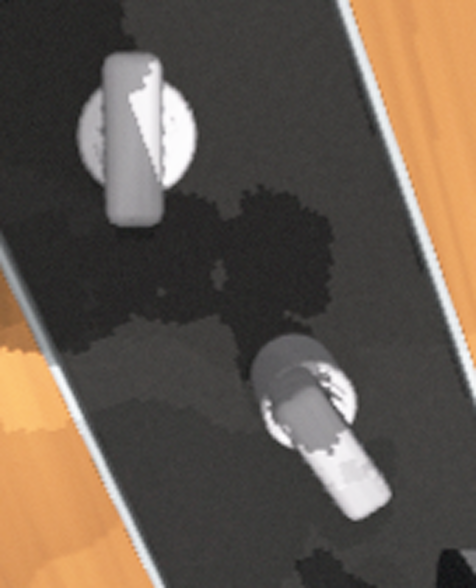

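Call:
apply_moves(dp=[[-0.018, -0.27, 0], [-0.018, -0.27, 0], [0, 0, 0], [0, 0, 0]], twist=[[0.0022, 0, -0.009], [0, 0, 0], [0, 0, 0], [0, 0, 0]], jaw=[0, 0, 0, 0])

```text
clock: 4.25
tcp_pos: [0.5138, -0.1509, 0.295]
orientation: [-3.098, 0.499, 0.003]
contact_force: [0.1, 0.8, 0.8]
grip_width: 0.0854
```

```bash
cat > goto.py <<'E'
import sys
from h import *
from bench import r
# tool shift units needed for TCP to reach x y z (hold point xy), yaw
x,y,z,yaw=map(float,sys.argv[1:5])
o=r.get_obs();R=Ro.from_rotvec(o["orientation"]).as_matrix()
cy=np.degrees(np.arctan2(R[1,0],R[0,0]))
hp=o["tcp_pos"]+R@[0,0,.155]
d=R.T@(np.array([x,y,z-.155])-hp)
Rt=np.column_stack([[np.cos(np.radians(yaw)),np.sin(np.radians(yaw)),0],[np.sin(np.radians(yaw)),-np.cos(np.radians(yaw)),0],[0,0,-1]])
tw=Ro.from_matrix(R.T@Rt).as_rotvec(degrees=True)
print(o["clock"],o["tcp_pos"].round(4),"yaw",cy.round(2),"z",R[:,2].round(4),"hold",hp.round(4),"F",o["contact_force"].round(1),"M",o["moment"].round(2),"w",round(float(o["grip_width"]),4))
print("dmm",(d*1000).round(2),"units",(d/.12).round(4),"turn deg",tw.round(2),"units",(tw/120).round(4))
E
python3 goto.py .5123 -.159 .215 -18.5
```

```text
4.25 [ 0.5138 -0.1509  0.295 ] yaw -18.3 z [-0.0012  0.0039 -1.    ] hold [ 0.5137 -0.1502  0.14  ] F [0.1 0.8 0.8] M [-0.06 -0.05 -0.01] w 0.0854
dmm [ 1.65  9.   79.93] units [0.0138 0.075  0.6661] turn deg [-0.19  0.14  0.19] units [-0.0016  0.0011  0.0016]
```

Call:
apply_moves(dp=[[0.013, 0.07, 0], [0, 0, 0], [0, 0, 0.25], [0, 0, 0.05], [0, 0, 0]], twist=[[0, 0, 0], [0, 0, 0], [0, 0, 0], [0, 0, 0], [0, 0, 0]], jaw=[60, 60, 60, 60, 60])

```text
clock: 4.75
tcp_pos: [0.5125, -0.1616, 0.259]
orientation: [-3.098, 0.502, 0.0]
contact_force: [-0.8, -0.3, -0.2]
grip_width: 0.0653
```

```bash
python3 goto.py .5123 -.159 .215 -18.5
```

```text
4.75 [ 0.5125 -0.1616  0.259 ] yaw -18.42 z [ 2.e-04  3.e-03 -1.e+00] hold [ 0.5126 -0.1611  0.104 ] F [-0.8 -0.3 -0.2] M [ 0.    0.09 -0.02] w 0.0653
dmm [-0.91 -1.82 43.97] units [-0.0076 -0.0152  0.3664] turn deg [-0.17  0.04  0.08] units [-0.0014  0.0003  0.0006]
```

Call:
apply_moves(dp=[[-0.007, -0.014, 0.1], [0, 0, 0.12], [0, 0, 0.08], [0, 0, 0.02], [0, 0, 0]], twist=[[-0.0014, 0, 0], [0, 0, 0], [0, 0, 0], [0, 0, 0], [0, 0, 0]], jaw=[60, 60, 60, 60, 60])

```text
clock: 5.25
tcp_pos: [0.5126, -0.1605, 0.2188]
orientation: [3.101, -0.505, 0.001]
contact_force: [0.1, -0.5, 0.1]
grip_width: 0.0658
```

```bash
python3 goto.py .5123 -.159 .215 -18.5
```

```text
5.25 [ 0.5126 -0.1605  0.2188] yaw -18.5 z [ 7.e-04 -3.e-04 -1.e+00] hold [ 0.5127 -0.1605  0.0638] F [ 0.1 -0.5  0.1] M [-0.01 -0.01 -0.01] w 0.0658
dmm [-0.89 -1.29  3.79] units [-0.0074 -0.0107  0.0316] turn deg [ 0.   -0.04 -0.  ] units [ 0.     -0.0003 -0.    ]
```

Lined up. I'll make a small correction and close.

Call:
apply_moves(dp=[[-0.006, -0.01, 0.028], [0, 0, 0], [0, 0, 0], [0, 0, 0], [0, 0, 0], [0, 0, 0], [0, 0, 0], [0, 0, 0], [0, 0, 0]], twist=[[0, 0, 0], [0, 0, 0], [0, 0, 0], [0, 0, 0], [0, 0, 0], [0, 0, 0], [0, 0, 0], [0, 0, 0], [0, 0, 0]], jaw=[60, 60, 255, 255, 255, 255, 255, 255, 255], grip_force=60)

```text
clock: 6.15
tcp_pos: [0.5127, -0.159, 0.2163]
orientation: [-3.101, 0.505, -0.004]
contact_force: [-1.1, 0.5, -0.2]
grip_width: 0.0112
```

```bash
python3 goto.py .5475 .0832 .30 -30; python3 look.py s2 scene
```

```text
6.15 [ 0.5127 -0.159   0.2163] yaw -18.49 z [ 2.4e-03 -3.0e-04 -1.0e+00] hold [ 0.5131 -0.1591  0.0613] F [-1.1  0.5 -0.2] M [ 0.03  0.07 -0.02] w 0.0112
dmm [ -43.98 -240.73  -83.69] units [-0.3665 -2.0061 -0.6974] turn deg [-0.04 -0.14 11.51] units [-0.0003 -0.0011  0.0959]
6.15 [ 0.5127 -0.159   0.2163] yaw -18.49 z [ 2.4e-03 -3.0e-04 -1.0e+00] F [-1.1  0.5 -0.2] w 0.0112
```

Call:
apply_moves(dp=[[0, 0, -0.15], [0, 0, -0.3], [0, 0, -0.25], [0, 0, 0], [0, 0, 0], [-0.06, -0.15, 0], [-0.125, -0.31, 0], [-0.125, -0.31, 0], [-0.125, -0.31, 0], [-0.125, -0.31, 0], [-0.12, -0.3, 0], [-0.06, -0.15, 0], [0, 0, 0], [0, 0, 0]], twist=[[0, 0, 0], [0, 0, 0], [0, 0, 0], [0, 0, 0.048], [0, 0, 0.048], [0, 0, 0], [0, 0, 0], [0, 0, 0], [0, 0, 0], [0, 0, 0], [0, 0, 0], [0, 0, 0], [0, 0, 0], [0, 0, 0]], jaw=[255, 255, 255, 255, 255, 255, 255, 255, 255, 255, 255, 255, 255, 255])

```text
clock: 7.6
tcp_pos: [0.5483, 0.0838, 0.3019]
orientation: [3.028, -0.832, 0.001]
contact_force: [-0.3, -0.4, -1.2]
grip_width: 0.0117
```

```bash
python3 goto.py .5475 .0832 .26 -30
```

```text
7.6 [0.5483 0.0838 0.3019] yaw -30.73 z [ 3.0e-04 -1.4e-03 -1.0e+00] hold [0.5483 0.0836 0.1469] F [-0.3 -0.4 -1.2] M [-0.01  0.06  0.02] w 0.0117
dmm [-0.54  0.73 41.89] units [-0.0045  0.0061  0.3491] turn deg [ 0.06 -0.05 -0.73] units [ 0.0005 -0.0005 -0.0061]
```

Call:
apply_moves(dp=[[-0.004, 0.006, 0.2], [0, 0, 0.12], [0, 0, 0], [0, 0, 0]], twist=[[0, 0, -0.006], [0, 0, 0], [0, 0, 0], [0, 0, 0]], jaw=[255, 255, 255, 255])

```text
clock: 8.0
tcp_pos: [0.5474, 0.078, 0.2629]
orientation: [3.029, -0.824, 0.002]
contact_force: [0.4, 0.8, -0.7]
grip_width: 0.0113
```

```bash
python3 goto.py .5475 .0832 .234 -30; python3 look.py w3 wrist;python3 look.py s3 scene;python3 look.py d3 side; python3 - <<'E'
from h import *
im=[]
for n,c in(("s3",(.5475,.0832,.06)),("d3",(.5475,.0832,.06))):
    f,o=pickle.load(open(n+".pkl","rb"));u,v=proj(f,c)[0].astype(int)
    print(n,u,v,proj(f,[(.5475,.0832,.0358),(.5475,.0832,.05)]).round(1))
    im.append(cv2.resize(f["color"][v-35:v+35,u-35:u+35,::-1],(400,400),interpolation=cv2.INTER_CUBIC))
cv2.imwrite("pics/c3.png",np.hstack(im))
E
```

```text
8.0 [0.5474 0.078  0.2629] yaw -30.43 z [ 6.0e-04 -3.2e-03 -1.0e+00] hold [0.5475 0.0775 0.1079] F [ 0.4  0.8 -0.7] M [-0.01 -0.01  0.04] w 0.0113
dmm [-2.97 -5.   28.87] units [-0.0248 -0.0417  0.2406] turn deg [ 0.14 -0.12 -0.43] units [ 0.0012 -0.001  -0.0035]
8.0 [0.5474 0.078  0.2629] yaw -30.43 z [ 6.0e-04 -3.2e-03 -1.0e+00] F [ 0.4  0.8 -0.7] w 0.0113
8.05 [0.5474 0.0779 0.263 ] yaw -30.43 z [ 7.0e-04 -3.2e-03 -1.0e+00] F [-0.  -0.7 -1.8] w 0.0117
8.1 [0.5475 0.0783 0.2633] yaw -30.39 z [ 0.0014 -0.0027 -1.    ] F [ 0.6 -0.8 -1.4] w 0.0114
s3 261 204 [[261.2 210.9]
 [261.2 207. ]]
d3 247 193 [[247.7 199.5]
 [247.6 196. ]]
```

View pics/c3.png

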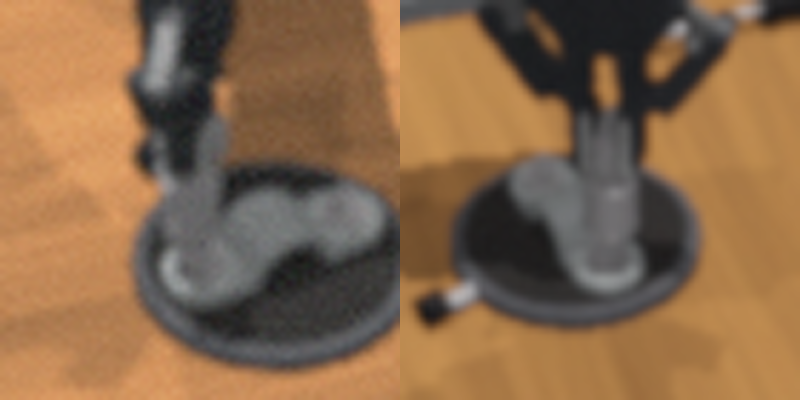

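View pics/w3.png

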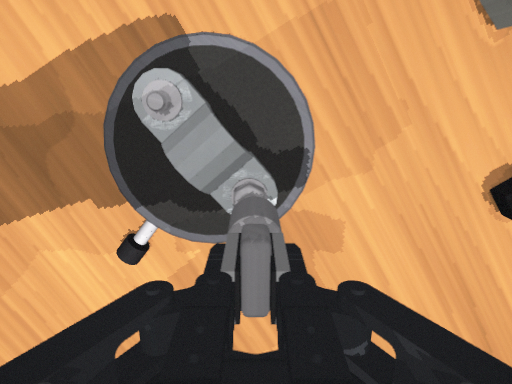

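The wrist view shows the nut at (250,185), with the socket just ahead of it. The arm crept about 5 mm in y, so I'll re-centre before descending.

Call:
apply_moves(dp=[[-0.024, -0.041, 0], [0, 0, 0], [0, 0, 0], [0, 0, 0]], twist=[[0.001, -0.001, -0.0035], [0, 0, 0], [0, 0, 0], [0, 0, 0]], jaw=[255, 255, 255, 255])

```text
clock: 8.55
tcp_pos: [0.5484, 0.0854, 0.2651]
orientation: [-3.033, 0.809, -0.005]
contact_force: [1.1, -1.3, -1.5]
grip_width: 0.0113
```

```bash
python3 goto.py .5475 .0832 .234 -30; python3 look.py w4 wrist; python3 - <<'E'
from h import *
f,o=pickle.load(open("w4.pkl","rb"))
cv2.imwrite("pics/w4c.png",cv2.resize(f["color"][150:330,180:340,::-1],None,fx=3.3,fy=3.3,interpolation=cv2.INTER_CUBIC))
P=cloud(f,o)
for v in (188,192,196,200,205,210,215,220,225,230): 
  print(v,[tuple((P[v,u]*1000).round(0).astype(int)) for u in (232,240,248,256,264,272,280)])
E
```

```text
8.55 [0.5484 0.0854 0.2651] yaw -29.87 z [ 0.004   0.0021 -1.    ] hold [0.549  0.0857 0.1101] F [ 1.1 -1.3 -1.5] M [ 0.03  0.01 -0.05] w 0.0113
dmm [-0.1   3.03 31.08] units [-0.0009  0.0252  0.259 ] turn deg [-0.22 -0.14  0.13] units [-0.0018 -0.0012  0.0011]
8.55 [0.5484 0.0854 0.2651] yaw -29.87 z [ 0.004   0.0021 -1.    ] F [ 1.1 -1.3 -1.5] w 0.0113
188 [(np.int64(542), np.int64(102), np.int64(25)), (np.int64(545), np.int64(98), np.int64(19)), (np.int64(550), np.int64(96), np.int64(20)), (np.int64(555), np.int64(93), np.int64(20)), (np.int64(559), np.int64(90), np.int64(19)), (np.int64(564), np.int64(88), np.int64(21)), (np.int64(568), np.int64(83), np.int64(13))]
192 [(np.int64(540), np.int64(99), np.int64(20)), (np.int64(544), np.int64(96), np.int64(20)), (np.int64(549), np.int64(94), np.int64(22)), (np.int64(554), np.int64(91), np.int64(22)), (np.int64(558), np.int64(88), np.int64(19)), (np.int64(563), np.int64(86), np.int64(21)), (np.int64(567), np.int64(80), np.int64(13))]
196 [(np.int64(538), np.int64(96), np.int64(20)), (np.int64(543), np.int64(94), np.int64(22)), (np.int
[... 1771 characters left out ...]
82)), (np.int64(556), np.int64(62), np.int64(11))]
225 [(np.int64(544), np.int64(99), np.int64(83)), (np.int64(548), np.int64(97), np.int64(84)), (np.int64(555), np.int64(101), np.int64(102)), (np.int64(558), np.int64(100), np.int64(102)), (np.int64(561), np.int64(98), np.int64(101)), (np.int64(561), np.int64(89), np.int64(83)), (np.int64(555), np.int64(59), np.int64(12))]
230 [(np.int64(543), np.int64(97), np.int64(84)), (np.int64(546), np.int64(94), np.int64(83)), (np.int64(555), np.int64(101), np.int64(107)), (np.int64(558), np.int64(100), np.int64(107)), (np.int64(561), np.int64(98), np.int64(107)), (np.int64(560), np.int64(87), np.int64(84)), (np.int64(563), np.int64(84), np.int64(81))]
```

View pics/w4c.png

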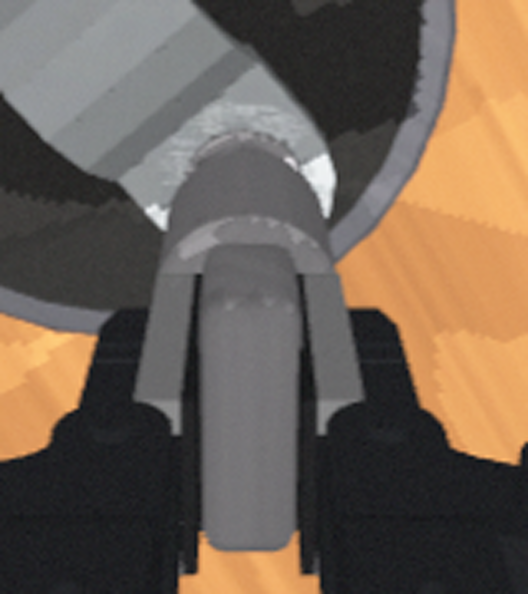

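```bash
cat > axis.py <<'E'
import sys
from h import *
from scipy.optimize import least_squares
f,o=pickle.load(open(sys.argv[1]+".pkl","rb"));P=cloud(f,o);R=Ro.from_rotvec(o["orientation"]).as_matrix()
L=(P-o["tcp_pos"])@R  # tool coords
q=L.reshape(-1,3)
m=(np.abs(q[:,0])<.016)&(np.abs(q[:,1])<.02)&(q[:,2]>.183)&(q[:,2]<.209)
q=q[m]
for lo,hi in((.183,.196),(.196,.209),(.183,.209)):
    t=q[(q[:,2]>lo)&(q[:,2]<hi)]
    s=least_squares(lambda p:np.hypot(t[:,0]-p[0],t[:,1]-p[1])-.014,[0,0],loss="soft_l1",f_scale=.001)
    print(lo,len(t),"axis in tool xy mm",(s.x*1000).round(2),"rms",np.sqrt((s.fun**2).mean()))
a=np.r_[s.x,.212];print("mouth world",(o["tcp_pos"]+R@a).round(4))
E
python3 axis.py w4; python3 axis.py w3
```

```text
0.183 441 axis in tool xy mm [-0.11  0.39] rms 0.0002217092286102726
0.196 351 axis in tool xy mm [-0.27  0.38] rms 0.00016103114134031037
0.183 792 axis in tool xy mm [-0.18  0.39] rms 0.00020184918346475918
mouth world [0.5489 0.0856 0.0531]
0.183 439 axis in tool xy mm [-0.1   0.36] rms 0.0003315869546014355
0.196 348 axis in tool xy mm [-0.26  0.38] rms 0.0001757987176447721
0.183 787 axis in tool xy mm [-0.17  0.37] rms 0.0002769615083383357
mouth world [0.5472 0.0771 0.0509]
```

Call:
apply_moves(dp=[[0, 0.02, 0], [0, 0, 0], [0, 0, 0], [0, 0, 0], [0, 0, 0]], twist=[[-0.0018, -0.0012, 0.001], [0, 0, 0], [0, 0, 0], [0, 0, 0], [0, 0, 0]], jaw=[255, 255, 255, 255, 255])

```text
clock: 9.1
tcp_pos: [0.547, 0.0828, 0.2651]
orientation: [3.034, -0.814, -0.001]
contact_force: [-0.0, -0.3, -1.1]
grip_width: 0.011
```

```bash
python3 goto.py .5475 .0832 .250 -30;python3 -c "
from bench import r;print(r.get_obs()['qvel'].round(4))"
```

```text
9.1 [0.547  0.0828 0.2651] yaw -30.03 z [-6.e-04 -4.e-04 -1.e+00] hold [0.5469 0.0828 0.1101] F [-0.  -0.3 -1.1] M [-0.01 -0.03  0.03] w 0.011
dmm [ 0.36 -0.68 15.06] units [ 0.003  -0.0057  0.1255] turn deg [ 0.04  0.02 -0.03] units [ 0.0003  0.0002 -0.0002]
[ 0.0027  0.0012  0.0013  0.0005  0.0021  0.0029 -0.0009]
```

Call:
apply_moves(dp=[[0.004, -0.007, 0.04], [0, 0, 0.04], [0, 0, 0.02], [0, 0, 0], [0, 0, 0], [0, 0, 0]], twist=[[0, 0, 0], [0, 0, 0], [0, 0, 0], [0, 0, 0], [0, 0, 0], [0, 0, 0]], jaw=[255, 255, 255, 255, 255, 255])

```text
clock: 9.7
tcp_pos: [0.5477, 0.0834, 0.2514]
orientation: [3.033, -0.813, -0.002]
contact_force: [-1.0, 0.4, -1.9]
grip_width: 0.0115
```

```bash
python3 goto.py .5475 .0832 .234 -30;python3 look.py w5 wrist; python3 axis.py w5; python3 - <<'E'
from h import *
f,o=pickle.load(open("w5.pkl","rb"))
cv2.imwrite("pics/w5c.png",cv2.resize(f["color"][150:330,180:340,::-1],None,fx=3.3,fy=3.3,interpolation=cv2.INTER_CUBIC))
E
```

```text
9.7 [0.5477 0.0834 0.2514] yaw -30.02 z [-1.5e-03 -7.0e-04 -1.0e+00] hold [0.5475 0.0833 0.0964] F [-1.   0.4 -1.9] M [-0.02 -0.    0.04] w 0.0115
dmm [ 0.05  0.05 17.44] units [0.0004 0.0004 0.1454] turn deg [ 0.08  0.05 -0.02] units [ 0.0006  0.0005 -0.0002]
9.7 [0.5477 0.0834 0.2514] yaw -30.02 z [-1.5e-03 -7.0e-04 -1.0e+00] F [-1.   0.4 -1.9] w 0.0115
0.183 428 axis in tool xy mm [-0.11  0.42] rms 0.0001900844687929079
0.196 349 axis in tool xy mm [-0.26  0.38] rms 0.00017396573545476213
0.183 777 axis in tool xy mm [-0.18  0.4 ] rms 0.00018779085506004183
mouth world [0.5471 0.083  0.0394]
```

View pics/w5c.png

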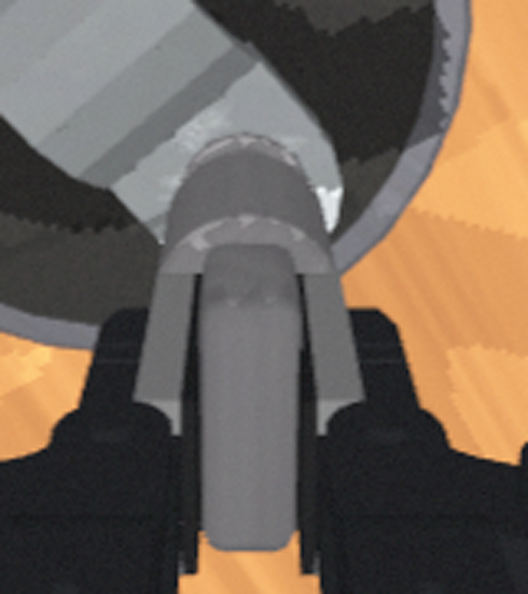

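The mouth is at (547.1, 83.0) mm against the nut at (547.5, 83.2), about 7 mm above the nut top. I'll descend in small steps.

Call:
apply_moves(dp=[[0.001, -0.003, 0.02], [0, 0, 0.025], [0, 0, 0.025], [0, 0, 0.025], [0, 0, 0.025], [0, 0, 0]], twist=[[0, 0, 0], [0, 0, 0], [0, 0, 0], [0, 0, 0], [0, 0, 0], [0, 0, 0]], jaw=[255, 255, 255, 255, 255, 255])

```text
clock: 10.35
tcp_pos: [0.5479, 0.0836, 0.2359]
orientation: [3.033, -0.813, -0.002]
contact_force: [0.2, 1.2, -1.7]
grip_width: 0.0113
```

```bash
python3 goto.py .5475 .0832 .234 -30
```

```text
10.35 [0.5479 0.0836 0.2359] yaw -30.02 z [-1.8e-03 -7.0e-04 -1.0e+00] hold [0.5476 0.0834 0.0809] F [ 0.2  1.2 -1.7] M [ 0.02 -0.06 -0.04] w 0.0113
dmm [0.06 0.25 1.9 ] units [0.0005 0.0021 0.0158] turn deg [ 0.09  0.07 -0.02] units [ 0.0007  0.0006 -0.0002]
```

No resistance, and the mouth should now be at about z=0.0226 against the washer at 0.022. I'll press lightly to seat it, then look.

Call:
apply_moves(dp=[[0, 0, 0.012], [0, 0, 0.012], [0, 0, 0], [0, 0, 0], [0, 0, 0]], twist=[[0, 0, 0], [0, 0, 0], [0, 0, 0], [0, 0, 0], [0, 0, 0]], jaw=[255, 255, 255, 255, 255])

```text
clock: 10.85
tcp_pos: [0.5482, 0.0833, 0.2354]
orientation: [-3.033, 0.814, 0.004]
contact_force: [-0.2, 0.7, -2.1]
grip_width: 0.012
```

```bash
python3 goto.py .5475 .0832 .234 -30;python3 look.py w6 wrist; python3 axis.py w6;python3 look.py s6 scene;python3 look.py d6 side; python3 - <<'E'
from h import *
f,o=pickle.load(open("w6.pkl","rb"))
im=[cv2.resize(f["color"][150:330,180:340,::-1],(400,450),interpolation=cv2.INTER_CUBIC)]
for n in("d6",):
    f,o=pickle.load(open(n+".pkl","rb"));u,v=proj(f,(.5475,.0832,.05))[0].astype(int)
    im.append(cv2.resize(f["color"][v-45:v+45,u-40:u+40,::-1],(400,450),interpolation=cv2.INTER_CUBIC))
cv2.imwrite("pics/c6.png",np.hstack(im))
E
```

```text
10.85 [0.5482 0.0833 0.2354] yaw -30.06 z [-0.002   0.0015 -1.    ] hold [0.5479 0.0835 0.0804] F [-0.2  0.7 -2.1] M [-0.09  0.1  -0.03] w 0.012
dmm [-0.19  0.5   1.45] units [-0.0016  0.0042  0.0121] turn deg [-0.02  0.14 -0.06] units [-0.0001  0.0012 -0.0005]
10.85 [0.5482 0.0833 0.2354] yaw -30.06 z [-0.002   0.0015 -1.    ] F [-0.2  0.7 -2.1] w 0.012
0.183 425 axis in tool xy mm [-0.13  0.55] rms 0.0002034601488569072
0.196 394 axis in tool xy mm [-0.54  0.49] rms 0.0030229269319799307
0.183 819 axis in tool xy mm [-0.31  0.53] rms 0.0021371325892125684
mouth world [0.5473 0.0833 0.0234]
10.9 [0.5482 0.0833 0.2354] yaw -30.06 z [-0.002   0.0014 -1.    ] F [ 0.  -1.1 -0.5] w 0.0114
10.95 [0.5482 0.0833 0.2354] yaw -30.06 z [-0.002   0.0013 -1.    ] F [-1.1 -1.  -0.4] w 0.0116
```

View pics/c6.png

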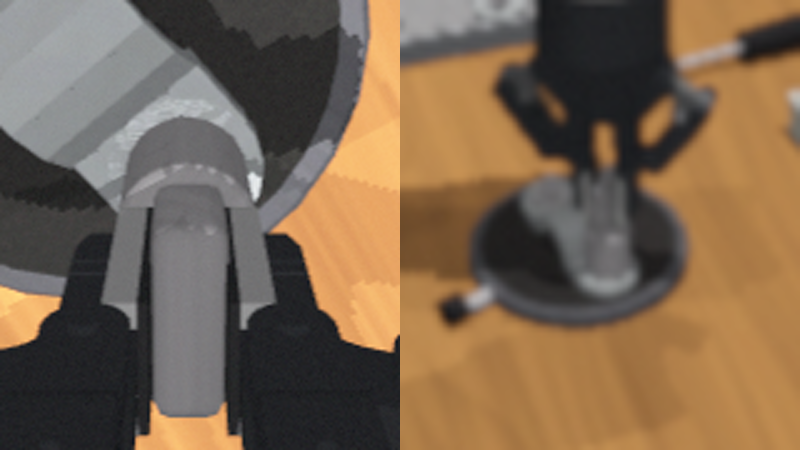

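View pics/s6.png

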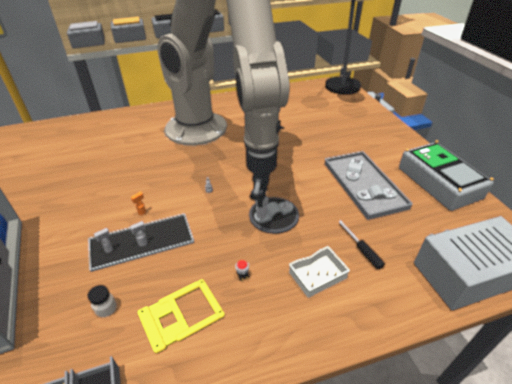

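Call:
apply_moves(dp=[[0, 0, 0.03], [0, 0, 0.01]], twist=[[0, 0, 0], [0, 0, 0]], jaw=[255, 255])

```text
clock: 11.2
tcp_pos: [0.549, 0.083, 0.2348]
orientation: [-3.03, 0.815, 0.006]
contact_force: [-8.5, -1.3, 12.7]
grip_width: 0.0117
```

```bash
python3 goto.py .5475 .0832 .234 -30; python3 - <<'E'
from h import *
f,o=pickle.load(open("w1.pkl","rb"));P=cloud(f,o)
d=np.hypot(P[...,0]-.5475,P[...,1]-.0832);z=P[...,2]
m=z[(d>.0155)&(d<.018)];print("flange",np.median(m[(m>.015)&(m<.026)]))
m=z[(d>.006)&(d<.0078)];print("nut top",np.median(m));m=z[d<.003];print("stud",np.median(m))
# top-surface extent at z>29mm
q=P[(d<.02)&(z>.0285)][:,:2];print(cv2.contourArea(cv2.convexHull(q.astype(np.float32)))*1e6,"mm2; 19:",312.6,"16:",221.7)
E
```

```text
11.2 [0.549  0.083  0.2348] yaw -30.1 z [-0.0026  0.0047 -1.    ] hold [0.5486 0.0838 0.0798] F [-8.5 -1.3 12.7] M [-0.18  1.92  0.06] w 0.0117
dmm [-0.66  1.03  0.84] units [-0.0055  0.0086  0.007 ] turn deg [-0.16  0.27 -0.1 ] units [-0.0013  0.0022 -0.0008]
flange 0.01992503821695632
nut top 0.15711452188820893
stud 0.035753387009626963
529.1685989017303 mm2; 19: 312.6 16: 221.7
```

The 12.7 N reaction shows the key is hard on the washer. The flange at 19.9 mm and stud top at 35.75 mm match the 19 mm nut, whose stud top should be at 35.8. The area check gave no usable number because stray points got in. I'll ease the press and settle.

Call:
apply_moves(dp=[[-0.004, 0.006, 0], [0, 0, 0], [0, 0, 0], [0, 0, 0]], twist=[[-0.001, 0.002, 0], [0, 0, 0], [0, 0, 0], [0, 0, 0]], jaw=[255, 255, 255, 255])

```text
clock: 11.6
tcp_pos: [0.5481, 0.0832, 0.2353]
orientation: [-3.032, 0.815, 0.001]
contact_force: [-1.6, 0.6, 3.1]
grip_width: 0.0112
```

```bash
python3 goto.py .5475 .0832 .234 -30; python3 look.py w7 wrist; python3 axis.py w7; python3 look.py d7 side;python3 - <<'E'
from bench import r;print(r.get_obs()['qvel'].round(4))
E
```

```text
11.6 [0.5481 0.0832 0.2353] yaw -30.07 z [-3.0e-04  2.1e-03 -1.0e+00] hold [0.548  0.0836 0.0803] F [-1.6  0.6  3.1] M [ 0.01  0.44 -0.01] w 0.0112
dmm [-0.28  0.58  1.29] units [-0.0023  0.0049  0.0108] turn deg [-0.09  0.08 -0.07] units [-0.0008  0.0006 -0.0006]
11.6 [0.5481 0.0832 0.2353] yaw -30.07 z [-3.0e-04  2.1e-03 -1.0e+00] F [-1.6  0.6  3.1] w 0.0112
0.183 431 axis in tool xy mm [-0.14  0.63] rms 0.00023575285070758845
0.196 379 axis in tool xy mm [-0.61  0.66] rms 0.0030407667352430443
0.183 810 axis in tool xy mm [-0.34  0.64] rms 0.0021190507068940124
mouth world [0.5474 0.0833 0.0233]
11.65 [0.548  0.0832 0.2353] yaw -30.08 z [-5.0e-04  2.1e-03 -1.0e+00] F [-1.4 -0.1  2.2] w 0.0116
[-0.0003 -0.0012 -0.0001  0.0001 -0.0012 -0.0018 -0.0016]
```

View pics/d7.png

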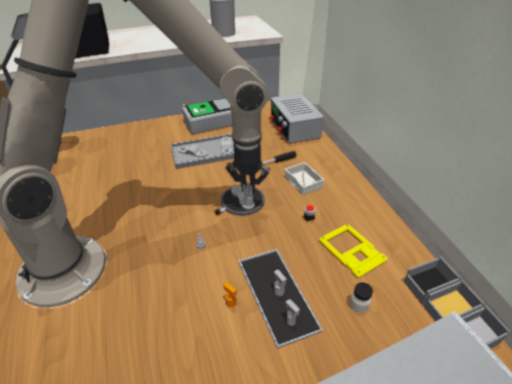

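View pics/w7.png

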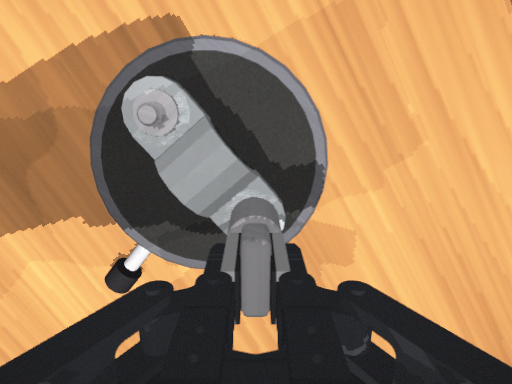

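The large key is seated upright and held, with the socket at (255,215) in the wrist view. The other two keys still stand in the tray at (279,280) and (292,310) in the side view, and the bystanders haven't moved. Handing in.

```bash
python3 -c "
from bench import r;print(r.hand_in())"
```

```text
the job is handed in; nothing more can be done
None
```

I seated the large key on the stand's nut, upright and still held in the gripper, and handed in at about 11.7 s. `r.hand_in()` reports no verdict.

- **Choice of key:** The nut is the 19 mm one. Its stud top measured 35.75 mm (35.8 expected) and the hex was about 21 mm across corners. I picked the large key by its 28 mm socket. It went on first try, so I did not try the other two keys.
- **Seating:** A test press stopped hard with 12.7 N of reaction, which I then eased to about 2–3 N. The last check put the mouth at (547.4, 83.3) mm against the nut at (547.5, 83.2).
- **Mouth height:** This came to 22.0 mm from the grasp height and 23.3 mm from the nominal length, against the washer at 22 mm. Both are inside the 2.5 mm limit.
- **Tilt, grip and motion:** The tool was about 2 mrad off vertical and the arm practically still. The fingers were closed at about 11.5 mm with 60 N commanded.
- **Rest of the desk:** The small and medium keys still stand untouched in the tray. No bystander shows any movement in the pictures.
- **Checks that failed or disagreed:**
  - My hex-area and nut-top depth checks were spoiled by stray points, so I did not use them.
  - The lower half of the final socket fit was also noisy (3 mm rms), because the clamp got into that band.

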